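# Close down a pressure filter holder crosswise

### The arm

A 6-joint arm with a two-finger parallel gripper is mounted at the origin on a cart in front of the work surface, level with it; the furniture and walls round the work are solid. World frame = base frame: x ahead of the robot, y to its left, z up, the work surface at z = 0. Lengths are in mm, angles in rad, forces in N, time in s.
With the tool pointing down it reaches from about 300 to 750 mm from the base axis. Payload 8.5 kg.
Tool frame: the origin (TCP) lies at the very end of the fingers, on their centre line; the grasp point (between the pads) lies arm.hold_point_z behind it (arm.hold_point_z is the distance from the TCP to the grasp point, in mm); z points along the fingers, y is the line along which they close (so a half turn about z gives the same grasp; the last joint's range is limited). The gripper opens to 85 mm and grips with 20 to 120 N. Pads are 22 mm wide; open, the fingers measure 114 mm over their backs; the gripper's body (76 mm by 85 mm) begins 54 mm behind the grasp point. The pads swing forward as they close: fully open they stand 13 mm farther back than shut.
Start: joints at [1.094, 0.381, 1.297, -0, 1.464, -0.215], TCP at [142.343, 531.243, 231.322] pointing down, gripper open.
Joint ranges: [-3.11, 3.11], [-0.89, 2.33], [0.22, 2.48], [-1.42, 4.56], [0.17, 2.85], [-2.88, 2.88]. Speed limits (rad/s): [2.39, 2.39, 3.14, 3.14, 3.14, 3.14].

### API

Orientations are given as a rotation vector (axis times angle).
In Python, from workcell import arm gives the robot as it stands. Calls block until the motion is done:
- arm.move_ptp(position, orientation): joint-space move of the TCP to a pose.
- arm.move_l(position, attitude=None, v=150, force_limit=None): straight line of the TCP; attitude=None keeps the orientation; v is the mean speed in mm/s. With force_limit (N) it stops when the force on the tool has changed by that much, and returns True; else False.
- arm.movej(angles): joint-space move.
- arm.gripper_to(opening, newtons=None): finger opening in mm; newtons is the grip in N (None keeps the last); returns when the fingers have stopped.
- arm.hold(seconds).
- arm.solve_ik(position, orientation): joint angles nearest the present ones, or None.
- arm.observe(): the state.
- arm.snapshot(name): name is "scene" or "side" or "wrist"; returns a dict with "img" (400x640x3 uint8, red, green, blue), "fov_y" (degrees; the focal length in pixels is half the picture's height over the tangent of half this angle, whatever the lens; pixels are square), "cx", "cy" (the principal point, pixels), "D" ([k1, k2, p1, p2, k3] as OpenCV has them; the pictures are not rectified), "R" (3x3) and "t" (3): a world point X has camera coordinates R X + t. Camera axes: x right, y down, z forward; pixel columns grow to the right and rows downward; lengths in mm; the calibration is good to about 2 mm. A picture is of the moment at which its call begins. There is no depth.
A pose or a line that the arm cannot do raises arm.Unreachable and nothing moves.
- arm.finish_job(): hands the job in; it is judged then, once.
The state is a dict: "t": time; "qpos": joint angles; "joint_velocities": joint speeds; "effort": joint torques, N m; "ee_pos": TCP position; "tool_rot": TCP orientation; "contact_force": force on the tool from outside, world axes, zero at the start; "torque": the same for the moment, N m; "finger_gap": finger opening in mm; "gripper_force": force on a finger pad.
Only numpy, scipy, OpenCV 4.12 (cv2) and the standard library are available. Lean on these libraries where they do the work, as an engineer would, in place of code of your own. Each camera call takes 0.05 s, during which the arm holds its last target. There are 200 camera calls.

### The job

The stain filter has a new membrane in it: close down the cover by tightening its four brass wing nuts (clockwise) crosswise in two rounds, always a nut and then the one opposite it before the other two. In the first round give each nut about an eighth of a turn, so that the cover comes down evenly; in the second round turn each one on until it comes up hard against its stop. Leave the bottle, the forceps and the timer beside it where they are.

Things in the scene. Friction and masses are not known exactly. Their poses are not given: they have to be found in the camera images.
- filter_holder: fixed steel pressure filter holder: two round plates 190 mm across, black gasket line between, on four legs; cover top 82 mm up. A hose barb (16 mm) on the cover's middle reaches 123 mm, a low plug 87 mm; a barb sticks out of the base along +x. Origin on the desk under the centre, z up. Four wing nuts on a 150 mm bolt circle, 90 degrees apart (106 mm between neighbours).
- nut_1_grip (a point): brass wing nut at (-53, 53) mm in the holder's frame, opposite nut_3: an upright flat-sided blade 12 mm thick, 56 mm long at the top, 38 mm at the bottom, 30 mm high, on a round foot (25 mm wide, 6 mm high). Point on the turning axis, 10 mm under the nut's top, 20 mm above the foot, 110 mm above the desk. x along the blade, y across its thickness, z up; they turn with the nut.
- nut_2_grip (a point): brass wing nut at (53, 53) mm in the holder's frame, opposite nut_4: an upright flat-sided blade 12 mm thick, 56 mm long at the top, 38 mm at the bottom, 30 mm high, on a round foot (25 mm wide, 6 mm high). Point on the turning axis, 10 mm under the nut's top, 20 mm above the foot, 110 mm above the desk. x along the blade, y across its thickness, z up; they turn with the nut.
- nut_3_grip (a point): brass wing nut at (53, -53) mm in the holder's frame, opposite nut_1: an upright flat-sided blade 12 mm thick, 56 mm long at the top, 38 mm at the bottom, 30 mm high, on a round foot (25 mm wide, 6 mm high). Point on the turning axis, 10 mm under the nut's top, 20 mm above the foot, 110 mm above the desk. x along the blade, y across its thickness, z up; they turn with the nut.
- nut_4_grip (a point): brass wing nut at (-53, -53) mm in the holder's frame, opposite nut_2: an upright flat-sided blade 12 mm thick, 56 mm long at the top, 38 mm at the bottom, 30 mm high, on a round foot (25 mm wide, 6 mm high). Point on the turning axis, 10 mm under the nut's top, 20 mm above the foot, 110 mm above the desk. x along the blade, y across its thickness, z up; they turn with the nut.
- nut_1 (a joint): turn of this nut in rad, growing as it tightens (clockwise from above); starts loose, between 0 and 0.3; hard stop at 1.8. Even drag of about 0.12 N m; stays where it is left; keeps its height. The blade's direction at a given value differs from nut to nut: see the grip point's x axis.
- nut_2 (a joint): turn of this nut in rad, growing as it tightens (clockwise from above); starts loose, between 0 and 0.3; hard stop at 1.8. Even drag of about 0.12 N m; stays where it is left; keeps its height. The blade's direction at a given value differs from nut to nut: see the grip point's x axis.
- nut_3 (a joint): turn of this nut in rad, growing as it tightens (clockwise from above); starts loose, between 0 and 0.3; hard stop at 1.8. Even drag of about 0.12 N m; stays where it is left; keeps its height. The blade's direction at a given value differs from nut to nut: see the grip point's x axis.
- nut_4 (a joint): turn of this nut in rad, growing as it tightens (clockwise from above); starts loose, between 0 and 0.3; hard stop at 1.8. Even drag of about 0.12 N m; stays where it is left; keeps its height. The blade's direction at a given value differs from nut to nut: see the grip point's x axis.
- stain_bottle_mid (a point): bystander: brown stain bottle with a black cap, 50 mm across and 102 mm tall, standing free on the desk to the left of the holder; this point half-way up
- forceps: bystander: steel forceps, 21 x 127 x 8 mm, lying free on the desk to the left of the holder, along their y axis; origin in the middle of the underside
- timer: bystander: flat white bench timer, 65 x 65 x 20 mm, lying free to the right of the holder; origin in the middle of the underside

How it is judged:
By the outcome, as a careful person would: the job done as asked, in the order asked, and still so for the second after the job is handed in, with the robot touching nothing.
It also fails if it takes over 72 s, if anything falls off the work surface, if the arm or the gripper's body presses on something with over 40 N, if the wrist force passes 120 N, or if a joint passes its speed limit or range.

## Working session

There is one attempt and no reset: what is moved stays moved. The work goes in short steps, each a Python script; the robot and the scene stay as the last script left them, time stands still between calls to the robot, and variables do not carry over. Pictures are saved under pics/ and viewed, at most 10 in all, crops included, and the job is handed in when it is done.

```bash
ls; mkdir -p pics
python3 - <<'E'
from workcell import arm
import cv2,numpy as np,pickle
S={}
for n in ["scene","side","wrist"]:
    s=arm.snapshot(n); S[n]=s
    cv2.imwrite(f"pics/{n}0.png",s["img"][:,:,::-1])
    print(n,s["fov_y"],s["cx"],s["cy"],s["D"],(-np.array(s["R"]).T@s["t"]).round())
pickle.dump(S,open("s0.pkl","wb"))
o=arm.observe();print(o, arm.hold_point_z)
a=cv2.imread("pics/scene0.png");b=cv2.imread("pics/side0.png")
E
```

```text
pics
scene 56.034895224952734 321.59552952421217 201.75927048690252 [-0.04868043  0.          0.          0.          0.        ] [ 99. 383. 639.]
side 48.841795415244206 315.2726712485691 197.99766796298482 [-0.08788841  0.          0.          0.          0.        ] [  328. -1025.   638.]
wrist 65.77243864097467 318.95694074799974 194.8710676281083 [-0.02939234  0.          0.          0.          0.        ] [ 65. 553. 374.]
{'t': 0.15, 'qpos': array([ 1.09367299e+00,  3.81085973e-01,  1.29805328e+00, -1.08114785e-05,
        1.46360770e+00, -2.15292375e-01]), 'joint_velocities': array([ 0.00089204, -0.00197622, -0.00335461, -0.00050432,  0.00084994,
       -0.00084505]), 'effort': array([ 3.04497124e-03, -4.48627424e+01, -2.31347090e+01, -1.19583033e-04,
        3.80223035e-03, -1.07885012e-05]), 'ee_pos': array([142.26185073, 531.04875877, 230.84084419]), 'tool_rot': array([-4.10057610e-01, -3.11433088e+00,  1.71110942e-03]), 'contact_force': array([-0.8178674 , -0.84858076, -0.23857057]), 'torque': array([ 0.00986774, -0.00710228,  0.02055853]), 'gripper_force': 0.0, 'finger_gap': 85.5568011199922} 18.700000000000003
```

View pics/scene0.png

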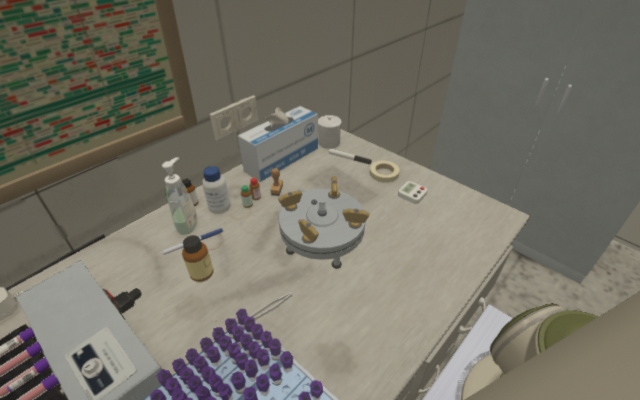

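View pics/side0.png

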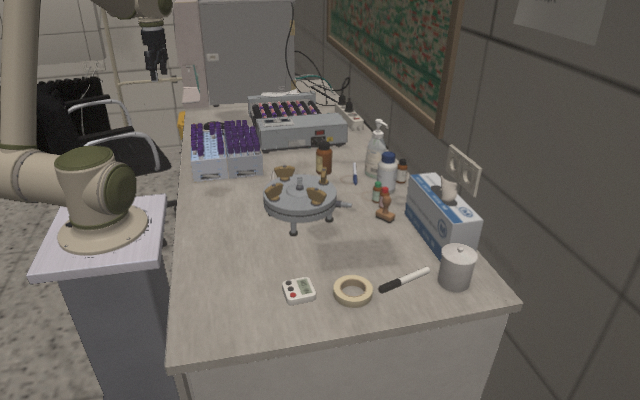

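The scene view shows the holder centred near (322,215) with nuts at about (290,200), (334,187), (308,231) and (355,216). The side view has it at about (300,188). Next I'll locate it roughly and move the wrist camera over it.

```bash
cat > h.py <<'E'
import cv2,numpy as np
from scipy.spatial.transform import Rotation as Ro
def K(s):
    f=s["img"].shape[0]/2/np.tan(np.radians(s["fov_y"])/2)
    return np.array([[f,0,s["cx"]],[0,f,s["cy"]],[0,0,1.]])
def ray(s,uv,z):
    p=cv2.undistortPoints(np.array(uv,float).reshape(-1,1,2),K(s),np.array(s["D"],float))[:,0]
    R=np.array(s["R"]);C=-R.T@np.array(s["t"])
    d=np.c_[p,np.ones(len(p))]@R
    return C+d*((z-C[2])/d[:,2])[:,None]
def proj(s,X):
    return cv2.projectPoints(np.array(X,float).reshape(-1,1,3),cv2.Rodrigues(np.array(s["R"]))[0],np.array(s["t"],float),K(s),np.array(s["D"],float))[0][:,0]
def down(yaw):  # tool y axis (closing line) at angle yaw in the world, z down
    y=np.array([np.cos(yaw),np.sin(yaw),0]);z=np.array([0,0,-1.]);x=np.cross(y,z)
    return Ro.from_matrix(np.c_[x,y,z]).as_rotvec()
E
python3 - <<'E'
from h import *;import pickle
S=pickle.load(open("s0.pkl","rb"))
a=ray(S["scene"],[[290,200],[334,187],[308,231],[355,216]],110);print(a.round(),a.mean(0))
b=ray(S["side"],[[284,172],[323,175],[273,191],[315,196]],110);print(b.round(),b.mean(0))
from workcell import arm
o=arm.observe();T=Ro.from_rotvec(o["tool_rot"]).as_matrix()
w=S["wrist"];R=np.array(w["R"]);C=-R.T@w["t"]
print("cam in tool",T.T@(C-o["ee_pos"]),"axis in tool",T.T@R[2], "tool y",T[:,1], "cam x in tool",T.T@R[0])
E
```

```text
[[ 571.  -24.  110.]
 [ 532. -123.  110.]
 [ 477.   17.  110.]
 [ 436.  -80.  110.]] [503.92902656 -52.50807025 110.        ]
[[ 481.   -3.  110.]
 [ 577.  -41.  110.]
 [ 438.  -97.  110.]
 [ 532. -142.  110.]] [506.88024456 -70.93000969 110.        ]
cam in tool [  80.2495645     0.72283779 -143.08835133] axis in tool [-0.30954136 -0.00121187  0.95088521] tool y [ 0.25884812  0.96591737 -0.00112995] cam x in tool [-1.11519239e-03  9.99998963e-01  9.11433721e-04]
```

Run:
```python
from h import *;import pickle
from workcell import arm
arm.move_ptp([505,-30,320],down(0))
s=arm.snapshot("wrist");pickle.dump(s,open("w1.pkl","wb"))
cv2.imwrite("pics/w1.png",s["img"][:,:,::-1]);print(arm.observe()["t"],arm.observe()["qpos"])
```

```text
2.6 [-2.92503018e-01  2.51676053e-01  1.23406286e+00  1.03436371e-04
  1.65597198e+00 -2.93716494e-01]
```

View pics/w1.png

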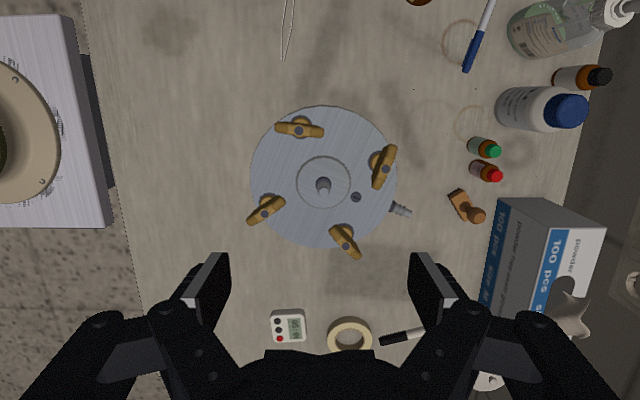

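The wrist view shows nut 1 at (299,128), nut 2 at (384,166), nut 3 at (346,241) and nut 4 at (265,210). The base barb (+x) is at (400,210), so the holder yaw is about −24°. Next come the blade angles from the top faces.

```bash
cat > seg.py <<'E'
from h import *
UV=[(299,128),(384,166),(346,241),(265,210)]
def measure(s,UV,zt=120,name=None):
    hsv=cv2.cvtColor(s["img"],cv2.COLOR_RGB2HSV);m=cv2.inRange(hsv,(10,95,40),(30,255,255))
    out=[];tiles=[]
    for u,v in UV:
        w=np.zeros_like(m);w[v-32:v+33,u-32:u+33]=m[v-32:v+33,u-32:u+33]
        V=hsv[:,:,2][w>0];th,_=cv2.threshold(V.reshape(-1,1),0,255,cv2.THRESH_OTSU)
        t=w&((hsv[:,:,2]>th)*255).astype(np.uint8)
        res=[]
        for k in (w,t):
            c=max(cv2.findContours(k,cv2.RETR_EXTERNAL,cv2.CHAIN_APPROX_NONE)[0],key=cv2.contourArea)
            X=ray(s,c[:,0,:],zt)[:,:2].astype(np.float32)
            (cx,cy),(a,b),_=r=cv2.minAreaRect(X);bx=cv2.boxPoints(r);e=max((bx[1]-bx[0],bx[2]-bx[1]),key=np.linalg.norm)
            res.append((cx,cy,max(a,b),min(a,b),np.degrees(np.arctan2(e[1],e[0]))%180))
        out.append(res);print(th,np.round(res,1).tolist())
        im=s["img"][:,:,::-1].copy();tt=cv2.merge([t]*3)
        cr=lambda q:cv2.resize(q[v-32:v+33,u-32:u+33],None,fx=3,fy=3,interpolation=cv2.INTER_NEAREST)
        tiles.append(np.vstack([cr(im),cr(tt)]))
    if name:cv2.imwrite(name,np.hstack(tiles))
    return out
E
python3 - <<'E'
from seg import *;import pickle
s=pickle.load(open("w1.pkl","rb"));measure(s,UV,name="pics/m1.png")
E
```

```text
95.0 [[483.0, 17.1, 53.1, 21.2, 166.6], [482.4, 13.1, 52.6, 12.3, 175.6]]
84.0 [[573.4, -26.5, 53.7, 25.2, 75.6], [579.5, -28.3, 53.2, 12.5, 72.9]]
90.0 [[539.6, -120.9, 54.8, 23.8, 126.5], [535.9, -125.4, 52.4, 12.7, 133.0]]
88.0 [[437.6, -77.9, 54.1, 22.4, 35.9], [440.1, -82.5, 53.0, 11.8, 33.0]]
```

View pics/m1.png

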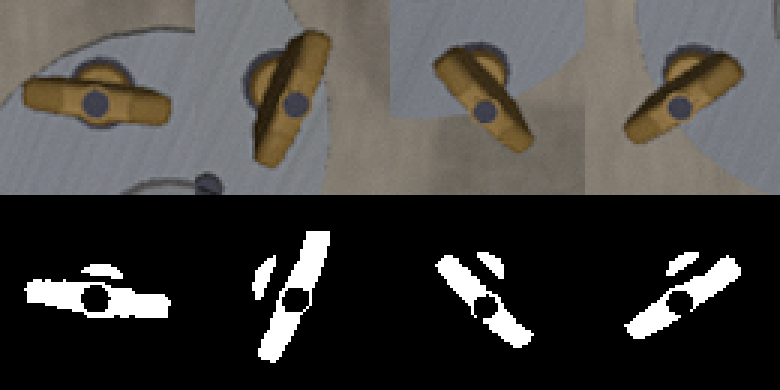

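Top-face fits are 53×12 mm. Opposite nuts are 148.5 and 149.6 mm apart (150 expected), the two centres agree within 1 mm, and the yaw is −23.8°. I'll use these and start with nut 1.

```bash
cat > nut.py <<'E'
from h import *
from workcell import arm
Cn=np.array([509.5,-55.8]);PHI=np.radians(-23.8)
ANG={1:135,2:45,3:-45,4:-135}
def pos(n):
    a=np.radians(ANG[n])+PHI;return Cn+75*np.array([np.cos(a),np.sin(a)])
def yaw_of(o):
    y=Ro.from_rotvec(o["tool_rot"]).as_matrix()[:,1];return np.arctan2(y[1],y[0])
ZG,ZT=95,142
def grasp(n,blade):
    y=np.radians(blade+90);y=(y+np.radians(60))%np.pi-np.radians(60)   # yaw in [-60,120) deg
    p=pos(n);r=down(y)
    arm.move_ptp([*p,ZT],r);arm.gripper_to(36,60)
    arm.move_l([*p,ZG],v=120);g=arm.gripper_to(4,60)
    o=arm.observe();print(n,"t",round(o["t"],1),"gap",o["finger_gap"].round(1),"F",o["contact_force"].round(1),"yaw",np.degrees(yaw_of(o)).round(1),"q6",o["qpos"][5].round(2))
    return o
def turn(d):
    q=np.array(arm.observe()["qpos"]);q[5]+=d;arm.movej(q)
    return arm.observe()
def release():
    o=arm.observe();b=(np.degrees(yaw_of(o))-90)%180
    arm.gripper_to(36);p=o["ee_pos"];arm.move_l([p[0],p[1],ZT],v=180)
    print("  blade",round(b,1),"Tz",o["torque"][2].round(2),"F",o["contact_force"].round(1),"gap",o["finger_gap"].round(1),"t",arm.observe()["t"]);return b
E
python3 - <<'E'
from nut import *
grasp(1,175.6);turn(0.785);release()
s=arm.snapshot("wrist");cv2.imwrite("pics/n1.png",s["img"][:,:,::-1])
E
```

```text
Traceback (most recent call last):
  File "nut.py", line 15, in grasp
    o=arm.observe();print(n,"t",round(o["t"],1),"gap",o["finger_gap"].round(1),"F",o["contact_force"].round(1),"yaw",np.degrees(yaw_of(o)).round(1),"q6",o["qpos"][5].round(2))
                                                      ^^^^^^^^^^^^^^^^^^^^^
AttributeError: 'float' object has no attribute 'round'
```

It's gripped on nut 1; only the print failed. I'll fix that and go on.

```bash
sed -i 's/o\["finger_gap"\].round(1)/round(o["finger_gap"],1)/g' nut.py
python3 - <<'E'
from nut import *
def pr(o):print("t",o["t"],"gap",o["finger_gap"],o["gripper_force"],"F",o["contact_force"].round(1),o["torque"].round(2),"yaw",np.degrees(yaw_of(o)).round(1),"q",o["qpos"].round(2),o["ee_pos"].round(1))
pr(arm.observe())
pr(turn(0.785));release()
s=arm.snapshot("wrist");cv2.imwrite("pics/n1.png",s["img"][:,:,::-1])
E
```

```text
t 5.2833 gap 10.464032656438878 59.304638956309645 F [-0.2 -6.3  4.1] [-0.89  0.24 -0.08] yaw 85.6 q [-0.22  0.42  1.69 -0.    1.03 -1.71] [483.   13.1  96.1]
t 6.0583 gap 11.032653969121831 58.577797327016015 F [-0.5 -3.8 -4.8] [-0.6  -0.01 -0.11] yaw 40.7 q [-0.22  0.42  1.69 -0.    1.03 -0.93] [482.9  12.8  96.1]
  blade 130.7 Tz -0.11 F [-0.5 -3.8 -4.8] gap 11.0 t 6.8333
```

View pics/n1.png

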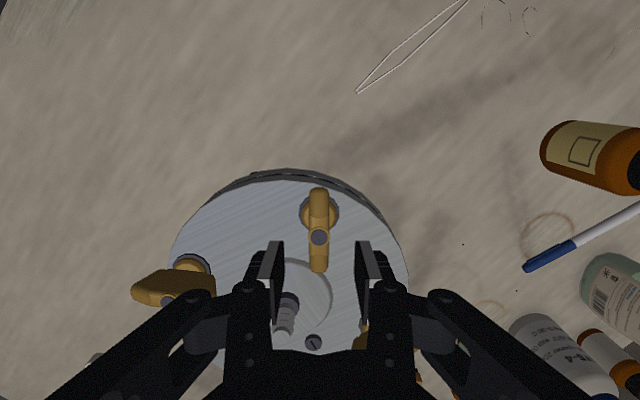

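The released blade at (318,230) stands upright between the pads, so it followed the whole 45° turn. Now the rest of round 1: nuts 3, 2, 4.

Run:
```python
from nut import *
for n,b in ((3,133.0),(2,72.9),(4,33.0)):
    o=grasp(n,b);turn(0.785);release()
arm.move_ptp([505,-30,320],down(0))
s=arm.snapshot("wrist");cv2.imwrite("pics/r1.png",s["img"][:,:,::-1])
from seg import measure,UV
measure(s,UV)
```

```text
3 t 8.6 gap 10.8 F [-2.  -0.7  6.1] yaw 43.0 q6 -1.2
  blade 88.1 Tz -0.04 F [ 5.2  3.7 -3.2] gap 10.8 t 10.1667
2 t 11.8 gap 11.1 F [-0.1 -0.4  5.9] yaw -17.1 q6 0.05
  blade 28.0 Tz -0.09 F [ 3.2 -2.5 -1.2] gap 11.1 t 13.3167
4 t 15.1 gap 11.2 F [ 1.1 -5.3  4.7] yaw -57.0 q6 0.54
  blade 168.1 Tz -0.07 F [ 1.1 -5.4 -2.1] gap 11.0 t 16.6083
99.0 [[484.6, 16.1, 53.1, 21.5, 135.2], [481.9, 13.4, 51.6, 12.4, 134.9]]
89.0 [[575.7, -22.7, 53.7, 25.0, 25.6], [578.6, -28.8, 53.6, 11.6, 26.3]]
100.0 [[533.8, -122.7, 54.5, 20.6, 91.8], [536.3, -124.7, 50.8, 11.2, 85.6]]
95.0 [[440.3, -75.8, 53.3, 28.9, 179.9], [439.7, -83.0, 53.0, 11.4, 169.7]]
```

View pics/r1.png

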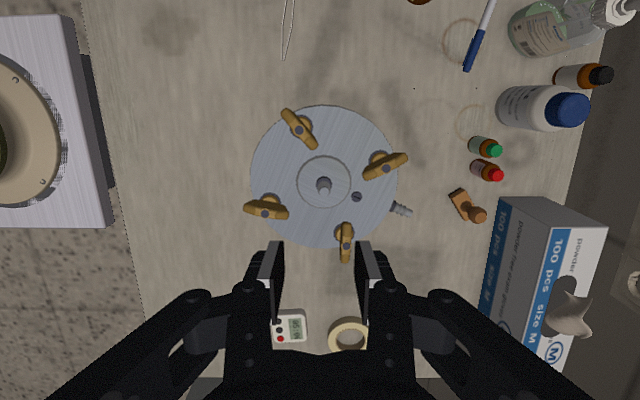

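All four nuts turned 45°: blades are now at about 131°, 28°, 88° and 168°. Now round 2, turning each until the moment jumps at the stop.

```bash
cat >> nut.py <<'E'
def tighten(n,blade):
    grasp(n,blade);arm.gripper_to(4,100)
    o=arm.observe();y0=yaw_of(o);q=np.array(o["qpos"]);T0=o["torque"][2];q0=q[5];log=[]
    q[5]+=0.6;arm.movej(q);hit=0
    while q[5]-q0<1.25:
        o=arm.observe();T=o["torque"][2]-T0;log.append((round(q[5]-q0,2),round(y0-yaw_of(o),3),round(T,2)))
        if abs(T)>0.9: hit+=1
        if hit: break
        q[5]+=0.03;arm.movej(q)
    print(n,log,"HIT" if hit else "NO STOP");return release()
E
python3 - <<'E'
from nut import *
tighten(1,130.7)
E
```

```text
1 t 20.0 gap 10.9 F [-4.1 -3.8  5.5] yaw 40.7 q6 -0.93
1 [(np.float64(0.6), np.float64(0.598), np.float64(0.01)), (np.float64(0.63), np.float64(0.628), np.float64(0.01)), (np.float64(0.66), np.float64(0.659), np.float64(0.0)), (np.float64(0.69), np.float64(0.689), np.float64(0.01)), (np.float64(0.72), np.float64(0.719), np.float64(0.02)), (np.float64(0.75), np.float64(0.749), np.float64(0.04)), (np.float64(0.78), np.float64(0.779), np.float64(0.04)), (np.float64(0.81), np.float64(0.809), np.float64(0.08)), (np.float64(0.84), np.float64(0.839), np.float64(-0.0)), (np.float64(0.87), np.float64(0.869), np.float64(0.02)), (np.float64(0.9), np.float64(0.899), np.float64(0.04)), (np.float64(0.93), np.float64(0.929), np.float64(0.01)), (np.float64(0.96), np.float64(0.959), np.float64(0.01)), (np.float64(0.99), np.float64(0.989), np.float64(-0.0)), (np.float64(1.02), np.float64(1.018), np.float64(0.55)), (np.float64(1.05), np.float64(1.046), np.float64(1.3))] HIT
  blade 70.8 Tz 1.16 F [ 6.3  2.1 -5.8] gap 10.2 t 25.325
```

```bash
sed -i 's/log.append.*$/log.append((float(round(q[5]-q0,2)),float(round(T,2))))/;s/print(n,log,/print(n,log[-5:],/' nut.py
python3 - <<'E'
from nut import *
for n,b in ((3,88.1),(2,28.0),(4,168.1)): tighten(n,b)
arm.move_ptp([505,-30,320],down(0))
s=arm.snapshot("wrist");cv2.imwrite("pics/r2.png",s["img"][:,:,::-1])
from seg import measure,UV
measure(s,UV);print(arm.observe()["t"])
E
```

```text
3 t 27.1 gap 10.7 F [1.8 1.2 7.2] yaw -1.9 q6 -0.41
3 [(0.93, 0.03), (0.96, 0.03), (0.99, 0.03), (1.02, 0.41), (1.05, 1.13)] HIT
  blade 28.2 Tz 0.99 F [ 6.4 -0.8 -3.6] gap 10.1 t 32.4333
2 t 36.0 gap 11.1 F [ 0.7 -2.4  6.7] yaw 118.0 q6 -2.31
2 [(0.72, 0.05), (0.75, 0.02), (0.78, -0.04), (0.81, 0.29), (0.84, 1.09)] HIT
  blade 160.0 Tz 0.99 F [ 0.7 -4.9 -0.6] gap 10.3 t 39.6417
4 t 41.4 gap 11.0 F [-3.3 -5.7  3.9] yaw 78.1 q6 -1.82
4 [(0.84, -0.14), (0.87, -0.22), (0.9, -0.19), (0.93, 0.52), (0.96, 1.2)] HIT
  blade 113.4 Tz 1.28 F [ 4.6  3.4 -3.7] gap 10.3 t 46.0
110.0 [[483.7, 14.1, 53.4, 20.9, 83.6], [483.9, 13.6, 50.2, 18.9, 84.1]]
96.0 [[579.4, -25.0, 53.6, 21.4, 155.3], [578.3, -28.8, 52.2, 12.4, 166.7]]
89.0 [[531.8, -118.2, 53.5, 30.9, 37.3], [537.0, -125.8, 52.9, 11.7, 30.0]]
95.0 [[445.5, -79.3, 54.3, 26.0, 112.2], [439.4, -83.0, 51.9, 11.4, 118.2]]
46.8583
```

View pics/r2.png

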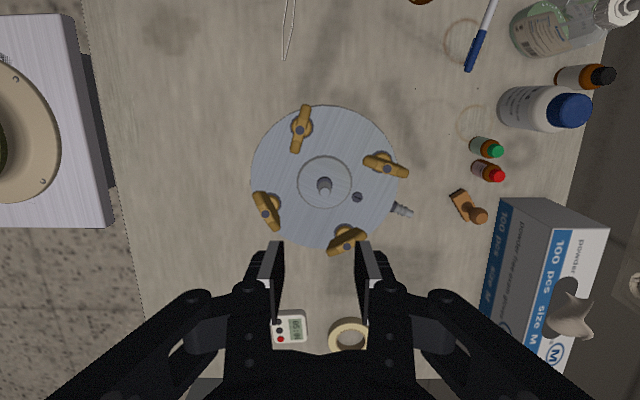

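Run:
```python
from seg import *
from nut import pos
im=cv2.imread("pics/r2.png")
import pickle;s=pickle.load(open("w1.pkl","rb"))
# camera pose same as w1 (same TCP pose); overlay gripper-final blade lines at z=120
B={1:70.8,2:160.0,3:28.2,4:113.4};T=[]
for n in (1,2,3,4):
    u,v=UV[n-1];big=cv2.resize(im[v-32:v+33,u-32:u+33],None,fx=6,fy=6,interpolation=cv2.INTER_CUBIC)
    a=np.radians(B[n]);p=pos(n);d=np.array([np.cos(a),np.sin(a)])*27
    L=proj(s,[[*(p+d),120],[*(p-d),120]]);L=((L-[u-32,v-32]+.5)*6).astype(int)
    cv2.line(big,tuple(map(int,L[0])),tuple(map(int,L[1])),(0,0,255),1);T.append(cv2.resize(big,(300,300)))
cv2.imwrite("pics/ov.png",np.vstack([np.hstack(T[:2]),np.hstack(T[2:])]))
```

```text
(no output)
```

View pics/ov.png

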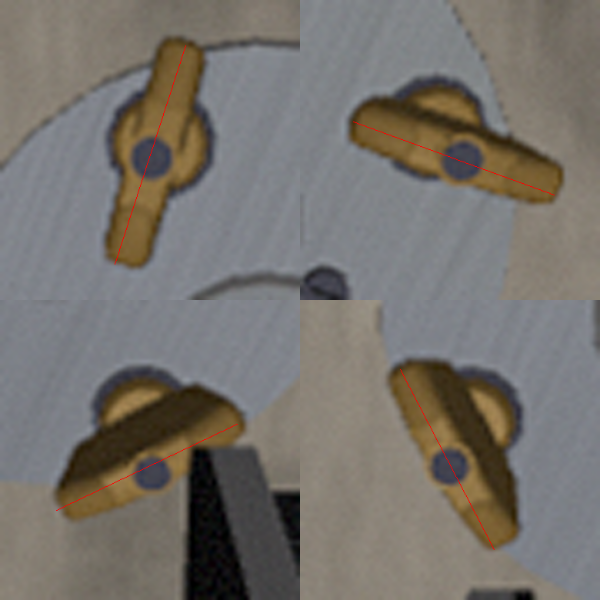

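The overlay shows each blade lagging the final gripper angle by about 0–4°, which matches the small overtravel commanded past the stop. So the nuts stayed at their stops; the bystanders weren't touched. Handing in.

```bash
python3 -c "
from workcell import arm
print(arm.finish_job(),arm.observe()['t'])"
```

```text
the job is handed in; nothing more can be done
the job is handed in; nothing more can be done
```

All four wing nuts were tightened crosswise (1, 3, 2, 4): 45° each in round one, then each to its hard stop in round two (turning moment rose to over 1 N m); the arm ended clear of everything, I never went near the bottle, forceps or timer, and the job was handed in at about 47 s.

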